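Bed in a new enclosure seal, then crack the lid and hold it ajar

ROBOT

A 6-joint arm with a two-finger parallel gripper is mounted at the origin on a cart in front of the work surface, level with it; the furniture and walls round the work are solid. World frame = base frame: x ahead of the robot, y to its left, z up, the work surface at z = 0. Lengths are in m, angles in rad, forces in N, time in s.
With the tool pointing down it reaches from about 0.325 to 0.925 m from the base axis. Payload 3.1 kg.
Tool frame: the origin (TCP) lies at the centre of the arm's flange, where the gripper is bolted on; the fingertips stand 173 mm ahead of it and the grasp point (between the pads) lies 155 mm ahead of it (manip.finger_overhang is the distance from the TCP to the fingertips, in m); z points along the fingers, y is the line along which they close (so a half turn about z gives the same grasp; the last joint's range is limited). The gripper opens to 85 mm and grips with 20 to 120 N. Pads are 22 mm wide; open, the fingers measure 114 mm over their backs; the gripper's body (76 mm by 85 mm) begins 54 mm behind the grasp point. The pads swing forward as they close: fully open they stand 13 mm farther back than shut.
Start: joints at [1.162, 0.217, 1.613, -0, 1.311, -0.112], TCP at [0.183, 0.598, 0.405] pointing down, gripper open.
Joint ranges: [-2.75, 2.75], [-0.78, 2.1], [0.31, 2.55], [-1.13, 4.27], [0.13, 2.63], [-2.58, 2.58]. Speed limits (rad/s): [2.79, 2.79, 3.14, 3.14, 3.14, 3.14].

INTERFACE

Orientations are given as a unit quaternion [x, y, z, w].
In Python, from workcell import status, vision, manip gives the robot as it stands.
- The arm moves only by the tool servo_tool, never from a script. Its argument "motion" is a list of rows, each an object of numbers: "dx", "dy", "dz": the shift along the tool's x, y, z in units of 0.25 m (1.0 is 0.25 m); "roll": the turn about the tool's z in units of 2 rad (1.0 is 2 rad); "fingers": the closure, from 0 (fully open) to 1 (shut). A call has 1 to 20 rows; each row shifts and turns the commanded pose from where the row before left it, along the tool's axes as they then stand; what a row does not reach is not made up. A row lasts 1/10 s, in which the tool goes at most 50 mm and 8.59 degrees, less where a joint would pass 70% of its speed; a pose out of reach is approached as far as the arm can. A call with a number of a shift or a turn outside -1 to 1 is refused whole. A call with a gripper value outside its range is refused whole. The fingers move at their own pace and stop on an object; "squeeze" is the grip in N (left out, the last holds). Time passes only in rows, so rows that do not move let the fingers close. It gives the time, the measured TCP pose, the force, the opening and the grip force at its end, in the units of the state.
- status.observe(): the state, without advancing time (a new reading comes with each control period).
- vision.capture(name): name is "scene" or "top"; returns a dict with "img" (420x560x3 uint8, red, green, blue), "intrinsics" (3x3 intrinsics, pixels), "k1" (the pictures are not rectified: a ray, as slopes to the right and down, at radius r is drawn at 1 + k1 r^2 times it, then the intrinsics apply), "position" and "rotation" of the camera in the world. Camera axes: x right, y down, z forward; pixel columns grow to the right and rows downward; lengths in m; the calibration is good to about 2 mm. A picture is of the moment at which its call begins. There is no depth.
- manip.finish_job(): hands the job in; it is judged then, once.
The state is a dict: "t": time; "q": joint angles; "joint_velocities": joint speeds; "effort": joint torques, N m; "position": TCP position; "ee_rot": TCP orientation; "contact_force": force on the tool from outside, world axes, zero at the start; "torque": the same for the moment, N m; "finger_gap": finger opening in m; "gripper_force": force on a finger pad.
Only numpy, scipy, OpenCV 4.12 (cv2) and the standard library are available. Lean on these libraries where they do the work, as an engineer would, in place of code of your own. Each camera call takes 0.05 s, during which the arm holds its last target. There are 200 camera calls.

TASK

A new rubber seal has been fitted in the lid of the small control enclosure, and the lid stands open. Swing the lid shut and press it down until the seal snaps in and the lid is fully home, then take the lid by its grip bar, pull until the seal lets go, and finish while still holding the lid slightly open with the gripper, its front edge about 30 mm up from shut, so that the seal can be inspected. Leave the screwdriver, the hex keys and the tape roll beside it where they lie.

Things in the scene. Friction and masses are not known exactly. Their poses are not given: they have to be found in the camera images.
- lid (a joint): lid angle, rad: 0 shut, 1.82 open stop. Standing up (1.42 to 1.66) hinge friction keeps it; below about 1.35 it falls, in 1 to 2 s, until its seal rests on a rod in the box at about 0.06, front edge 12 mm short of shut. There about 17 N down at the grip bar snaps it home; from shut about 18 N up breaks it free, and past 0.065 only its weight (2 N at the bar) pulls it back. 0.157: 30 mm up
- enclosure: grey plastic enclosure, 178 (x) x 218 (y) mm, bolted to a steel base plate 216 x 286 x 8 mm fixed to the bench; origin: centre of the plate's underside, on the bench. x from its front to its rear, y to its left, z up. Three black cable glands stick 25 mm out of its left wall
- lid_hinge (a point): middle of the hinge line (along y) at the enclosure's rear upper edge, 96 mm behind its centre, 82 mm above the bench; axes of the enclosure. Shut, the lid is level and reaches 192 mm from this line to the front (-x), 232 mm wide, its top 9 mm above this line; open, it stands up from this line with its top face and grip bar to the rear
- grip_bar (a point): centre of the black grip bar on the lid's top: 100 mm long (y), 12 thick (x), 14 high (z), on two end posts 76 mm apart, gap of 20 mm under it. Axes of the lid: x to the hinge, y along it, z out of its top; shut, those of lid_hinge. The centre is 152 mm from the hinge line along the lid and 27 mm above its top (36 mm above the hinge line when shut)
- front_edge (a point): middle of the lid's front upper edge, 192 mm from the hinge line along the lid and 9 mm above it; axes as grip_bar
- screwdriver_blue_mid (a point): screwdriver with a yellow and blue handle, 150 x 21 x 19 mm, lying on the bench to the left of the enclosure; its centre, 9 mm above the bench; x along it
- hex_keys_mid (a point): set of hex keys in a black holder, 88 x 48 x 9 mm, lying on the bench to the right of the enclosure; its centre, x along its length, point 9 mm above the bench
- tape_roll_mid (a point): roll of black tape, 67 mm across and 19 mm high, lying on the bench to the left and rear of the enclosure; its centre, 9 mm above the bench

How it is judged:
By the outcome, as a careful person would: the job done as asked, in the order asked, and still so for the second after the job is handed in, while the arm keeps its last pose, push and grip.
It also fails if it takes over 48 s, if anything falls off the work surface, if the arm or the gripper's body presses on something with over 40 N, if the wrist force passes 120 N, or if a joint passes its speed limit or range.

## Working session

There is one attempt and no reset: what is moved stays moved. The work goes in short steps, Python scripts to look and compute and a tool call to move; the robot and the scene stay as the last step left them, time stands still between calls to the robot, and variables do not carry over. Pictures are saved under pics/ and viewed, at most 10 in all, crops included, and the job is handed in when it is done.

Besides the shell and the picture viewer there is one more tool, called after "Request:" as name(argument=value, ...), one argument or row to a line, values as JSON. servo_tool: Moves the arm, as the interface text tells. Shifts and turns lie within -1 to 1; 1 stands for 0.25 m of shift or 2 rad of turn. Its arguments: {"type":"object","properties":{"motion":{"type":"array","items":{"type":"object","properties":{"dx":{"type":"number","minimum":-1,"maximum":1},"dy":{"type":"number","minimum":-1,"maximum":1},"dz":{"type":"number","minimum":-1,"maximum":1},"roll":{"type":"number","minimum":-1,"maximum":1},"fingers":{"type":"number"}}}},"squeeze":{"type":"number"}},"required":["motion"]}

```bash
ls; mkdir -p pics
python3 - <<'E'
from workcell import status, vision, manip
import cv2, numpy as np
s=status.observe(); print({k:np.round(v,3) for k,v in s.items()})
for n in ("scene","top"):
    c=vision.capture(n); cv2.imwrite(f"pics/{n}0.png",c["img"][:,:,::-1])
    np.savez(f"pics/{n}0.npz",**c); print(n,c["intrinsics"],c["k1"],c["position"],np.round(c["rotation"],3))
E
```

```text
pics
{'t': np.float64(0.0), 'q': array([ 1.162,  0.218,  1.615, -0.   ,  1.311, -0.112]), 'joint_velocities': array([ 0.   ,  0.001, -0.001,  0.001, -0.   , -0.001]), 'effort': array([-0.0000e+00, -3.9684e+01, -3.0386e+01, -0.0000e+00,  1.0000e-02,
       -0.0000e+00]), 'position': array([0.183, 0.597, 0.403]), 'ee_rot': array([ 0.148,  0.989, -0.001, -0.   ]), 'contact_force': array([-0.121,  0.109, -0.104]), 'torque': array([-0.028, -0.012,  0.018]), 'gripper_force': np.float64(0.0), 'finger_gap': np.float64(0.086)}
scene [[420.05281464   0.         281.33355894]
 [  0.         420.05281464 208.05535525]
 [  0.           0.           1.        ]] 0.0018623649556359528 [-0.05796767 -0.31333534  0.70452669] [ 0.809 -0.402  0.197 -0.382]
top [[461.49425135   0.         280.19431564]
 [  0.         461.49425135 220.03416456]
 [  0.           0.           1.        ]] -0.004356453668070965 [0.42917566 0.14077381 1.12006272] [ 0.708 -0.704  0.041 -0.041]
```

View pics/scene0.png

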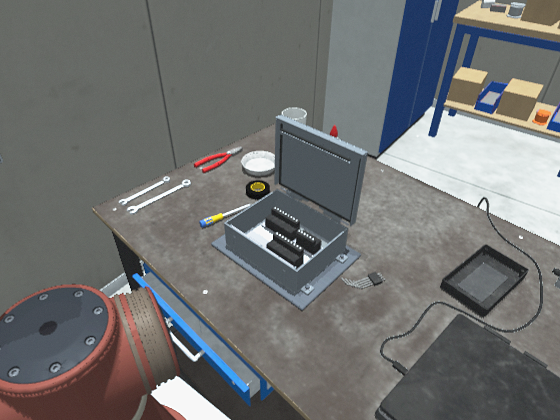

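View pics/top0.png

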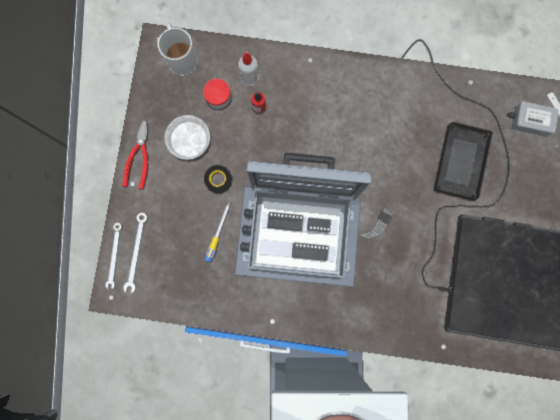

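```bash
cat > h.py <<'E'
import numpy as np, cv2
from scipy.spatial.transform import Rotation as R
def ray(c,u,v):
    K=c["intrinsics"]; d=np.array([(u-K[0,2])/K[0,0],(v-K[1,2])/K[1,1]]); s=d.copy()
    for _ in range(10): s=d/(1+c["k1"]*(s@s))
    return R.from_quat(c["rotation"]).apply([*s,1])
def onplane(c,u,v,z):
    r=ray(c,u,v); p=np.array(c["position"]); return p+r*(z-p[2])/r[2]
def proj(c,P):
    K=c["intrinsics"]; q=R.from_quat(c["rotation"]).inv().apply(np.atleast_2d(P)-c["position"]); s=q[:,:2]/q[:,2:]
    s=s*(1+c["k1"]*(s**2).sum(1,keepdims=True)); return s*K[0,0]+K[:2,2]
E
python3 - <<'E'
import cv2
i=cv2.imread("pics/top0.png")[145:295,225:385]
cv2.imwrite("pics/crop1.png",cv2.resize(i,None,fx=4,fy=4,interpolation=cv2.INTER_CUBIC))
E
```

```text
(no output)
```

View pics/crop1.png

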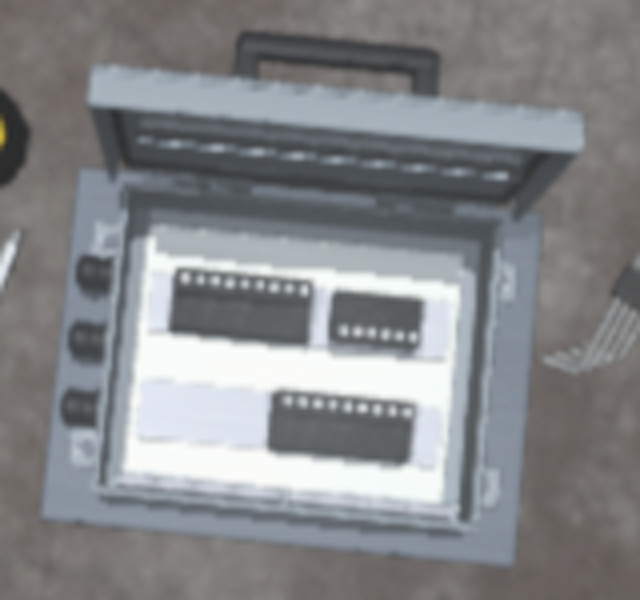

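```bash
cat >> h.py <<'E'
def hinge(c,yaw):return c[0]+.096*np.cos(yaw),c[1]+.096*np.sin(yaw),.082
def lidpt(H,yaw,a,d,h,y=0):
    # d from hinge along lid, h above
    x=-d*np.cos(a)+h*np.sin(a); z=d*np.sin(a)+h*np.cos(a)
    return np.array([H[0]+x*np.cos(yaw)-y*np.sin(yaw),H[1]+x*np.sin(yaw)+y*np.cos(yaw),H[2]+z])
E
python3 - <<'E'
from h import *
c=dict(np.load("pics/top0.npz")); s=dict(np.load("pics/scene0.npz"))
f=lambda x,y:(225+(x+.5)/4-.5,145+(y+.5)/4-.5)
P=[onplane(c,*f(*p),.008)[:2] for p in [(41,520),(515,566),(82,170),(543,215)]]
print(np.round(P,4))
d=P[0]-P[1]; print("w",np.linalg.norm(d)); yaw=np.arctan2(d[1],d[0])-np.pi/2
for a,b in((0,2),(1,3)):
    e=P[b]-P[a]; print("side yaw",np.arctan2(e[1],e[0]))
print("yaw",yaw)
C=(P[0]+P[1])/2+.108*np.array([np.cos(yaw),np.sin(yaw)]); H=hinge(C,yaw); print("C",C,"H",H)
for a in np.arange(1.40,1.85,.04):
    A=[lidpt(H,yaw,a,.192,.009,y) for y in(.116,-.116)]+[lidpt(H,yaw,a,.192,-.009,y) for y in(.116,-.116)]+[lidpt(H,yaw,a,.152,.043,y) for y in (.05,-.05)]
    print(round(a,2),((proj(c,A)-[225,145])*4).round().astype(int).tolist(),proj(s,A[:4]).round().astype(int).tolist())
E
```

```text
[[ 0.4253  0.249 ]
 [ 0.3998 -0.0343]
 [ 0.638   0.2277]
 [ 0.612  -0.0538]]
w 0.28443674876100444
side yaw -0.09981255099679084
side yaw -0.0918591670497758
yaw -0.08951407750422069
C [0.520127   0.09770512] H (np.float64(0.6157426402011136), np.float64(0.08912323745648033), 0.082)
1.4 [[81, 139], [577, 186], [78, 177], [573, 224], [230, 84], [435, 104]] [[270, 119], [358, 158], [264, 123], [352, 163]]
1.44 [[83, 122], [579, 169], [79, 161], [575, 208], [231, 72], [436, 91]] [[272, 118], [360, 156], [266, 121], [355, 161]]
1.48 [[85, 106], [580, 153], [81, 144], [577, 191], [232, 60], [436, 79]] [[274, 116], [362, 154], [269, 120], [357, 159]]
1.52 [[86, 90], [581, 137], [82, 128], [578, 175], [234, 49], [437, 68]] [[277, 115], [365, 153], [271, 118], [359, 157]]
1.56 [[88, 74], [583, 121], [84, 111], [580, 158], [235, 37], [438, 56]] [[279, 114], [367, 151], [273, 117], [362, 155]]
1.6 [[90, 58], [584, 105], [86, 95], [581, 142], [236, 26], [438, 45]] [[281, 113], [369, 150], [276, 115], [364, 153]]
1.64 [[92, 43], [584, 89], [88, 79], [582, 126], [237, 15], [439, 34]] [[283, 112], [371, 149], [278, 114], [366, 152]]
1.68 [[94, 27], [585, 74], [89, 63], [583, 110], [238, 5], [439, 24]] [[286, 112], [373, 148], [280, 113], [368, 150]]
1.72 [[95, 13], [586, 59], [91, 48], [584, 94], [239, -5], [440, 14]] [[288, 111], [375, 147], [283, 112], [370, 149]]
1.76 [[97, -2], [586, 44], [93, 33], [585, 79], [240, -14], [440, 4]] [[290, 111], [377, 146], [285, 112], [372, 148]]
1.8 [[99, -16], [587, 30], [95, 18], [586, 64], [241, -24], [440, -5]] [[292, 110], [379, 146], [287, 111], [374, 147]]
1.84 [[101, -30], [587, 16], [97, 3], [586, 49], [242, -32], [440, -14]] [[294, 110], [380, 145], [289, 111], [376, 146]]
```

Request:
servo_tool(
  motion=[
    {"dz":-0.04,"roll":0.0684,"fingers":1},
    {"dz":-0.04,"roll":0.0684,"fingers":1},
    {"dz":-0.04,"roll":0.0684,"fingers":1},
    {"dz":-0.04,"roll":0.0684,"fingers":1},
    {"dz":-0.04,"roll":0.0684,"fingers":1},
    {"dz":-0.04,"roll":0.0684,"fingers":1},
    {"dz":-0.04,"roll":0.0684,"fingers":1},
    {"dz":-0.04,"roll":0.0684,"fingers":1},
    {"dz":-0.04,"roll":0.0684,"fingers":1},
    {"dz":-0.04,"roll":0.0684,"fingers":1},
    {"fingers":1},
  ],
  squeeze=60,
)

```text
validation failed for argument at $.mo...
```

```bash
cat > g.py <<'E'
import sys; from h import *
from workcell import status, manip
YAW=-.093; H=np.array([.6157,.0890,.082])
def rel():
    s=status.observe(); p=np.array(s["position"])-H; r=R.from_quat(s["ee_rot"])
    e=R.from_euler("z",YAW).inv().apply(p)
    return s,e,r
s,e,r=rel()
y=r.apply([0,1,0]); print("t",round(s["t"],2),"TCP rel hinge (rear,left,up)",e.round(4),"tip z",round(s["position"][2]-manip.finger_overhang,4),"ovh",manip.finger_overhang,"y heading",np.arctan2(y[1],y[0]).round(4),"tilt",r.apply([0,0,1]).round(4),"F",R.from_euler("z",YAW).inv().apply(s["contact_force"]).round(2),"gap",round(s["finger_gap"],4),"gf",round(s["gripper_force"],1))
if len(sys.argv)>1:
    t=np.array(eval(sys.argv[1])); d=R.from_euler("z",YAW).apply(t-e); print("units dx,dy,dz",(r.inv().apply(d)/.25).round(3))
E
python3 g.py "[.10,0,.32]"
```

```text
t 0.1 TCP rel hinge (rear,left,up) [-0.4784  0.4659  0.3215] tip z 0.2301 ovh 0.1734 y heading 1.274 tilt [-8.e-04 -2.e-03 -1.e+00] F [-0.54 -0.38  0.48] gap 0.0854 gf 0.0
units dx,dy,dz [-2.643 -1.357  0.008]
```

Request:
servo_tool(
  motion=[
    {"dx":0,"dy":0,"dz":-0.04,"roll":0.0684,"fingers":1.0},
  ],
  squeeze=60,
)

```text
t: 0.2
position: [0.1824, 0.5969, 0.4119]
ee_rot: [0.217, 0.976, -0.003, -0.001]
contact_force: [-1.1, -0.0, 0.1]
finger_gap: 0.0736
gripper_force: 0.0
```

Request:
servo_tool(
  motion=[
    {"dx":0,"dy":0,"dz":-0.04,"roll":0.0684,"fingers":1.0},
    {"dx":0,"dy":0,"dz":-0.04,"roll":0.0684,"fingers":1.0},
    {"dx":0,"dy":0,"dz":-0.04,"roll":0.0684,"fingers":1.0},
    {"dx":0,"dy":0,"dz":-0.04,"roll":0.0684,"fingers":1.0},
    {"dx":0,"dy":0,"dz":-0.04,"roll":0.0684,"fingers":1.0},
    {"dx":0,"dy":0,"dz":-0.04,"roll":0.0684,"fingers":1.0},
    {"dx":0,"dy":0,"dz":-0.04,"roll":0.0684,"fingers":1.0},
    {"dx":0,"dy":0,"dz":-0.04,"roll":0.0684,"fingers":1.0},
    {"dx":0,"dy":0,"dz":-0.04,"roll":0.0684,"fingers":1.0},
    {"dx":0,"dy":0,"dz":0,"roll":0,"fingers":1.0},
  ],
  squeeze=60,
)

```text
t: 1.2
position: [0.1828, 0.5979, 0.506]
ee_rot: [0.739, 0.673, 0.001, -0.0]
contact_force: [0.1, 0.5, 1.7]
finger_gap: -0.0003
gripper_force: 0.0
```

```bash
python3 g.py "[.10,0,.42]"
```

```text
t 1.2 TCP rel hinge (rear,left,up) [-0.4783  0.4665  0.424 ] tip z 0.3326 ovh 0.1734 y heading -0.0937 tilt [ 9.0e-04  2.1e-03 -1.0e+00] F [0.01 0.5  1.75] gap -0.0003 gf 0.0
units dx,dy,dz [-1.864  2.314  0.014]
```

Request:
servo_tool(
  motion=[
    {"dx":-0.0933,"dy":0.1157,"dz":0,"roll":0,"fingers":1.0},
    {"dx":-0.0933,"dy":0.1157,"dz":0,"roll":0,"fingers":1.0},
    {"dx":-0.0933,"dy":0.1157,"dz":0,"roll":0,"fingers":1.0},
    {"dx":-0.0933,"dy":0.1157,"dz":0,"roll":0,"fingers":1.0},
    {"dx":-0.0933,"dy":0.1157,"dz":0,"roll":0,"fingers":1.0},
    {"dx":-0.0933,"dy":0.1157,"dz":0,"roll":0,"fingers":1.0},
    {"dx":-0.0933,"dy":0.1157,"dz":0,"roll":0,"fingers":1.0},
    {"dx":-0.0933,"dy":0.1157,"dz":0,"roll":0,"fingers":1.0},
    {"dx":-0.0933,"dy":0.1157,"dz":0,"roll":0,"fingers":1.0},
    {"dx":-0.0933,"dy":0.1157,"dz":0,"roll":0,"fingers":1.0},
    {"dx":-0.0933,"dy":0.1157,"dz":0,"roll":0,"fingers":1.0},
    {"dx":-0.0933,"dy":0.1157,"dz":0,"roll":0,"fingers":1.0},
    {"dx":-0.0933,"dy":0.1157,"dz":0,"roll":0,"fingers":1.0},
    {"dx":-0.0933,"dy":0.1157,"dz":0,"roll":0,"fingers":1.0},
    {"dx":-0.0933,"dy":0.1157,"dz":0,"roll":0,"fingers":1.0},
    {"dx":-0.0933,"dy":0.1157,"dz":0,"roll":0,"fingers":1.0},
    {"dx":-0.0933,"dy":0.1157,"dz":0,"roll":0,"fingers":1.0},
    {"dx":-0.0933,"dy":0.1157,"dz":0,"roll":0,"fingers":1.0},
    {"dx":-0.0933,"dy":0.1157,"dz":0,"roll":0,"fingers":1.0},
    {"dx":-0.0933,"dy":0.1157,"dz":0,"roll":0,"fingers":1.0},
  ],
)

```text
t: 3.2
position: [0.7158, 0.0777, 0.5031]
ee_rot: [0.738, 0.674, -0.001, -0.001]
contact_force: [-0.2, 0.0, 1.2]
finger_gap: 0.0001
gripper_force: 0.0
```

```bash
python3 g.py "[.10,0,.311]"
```

```text
t 3.2 TCP rel hinge (rear,left,up) [ 0.1007 -0.0019  0.4211] tip z 0.3297 ovh 0.1734 y heading -0.0907 tilt [-2.e-03  1.e-04 -1.e+00] F [-0.15  0.    1.18] gap 0.0001 gf 0.0
units dx,dy,dz [ 0.008 -0.002  0.44 ]
```

Request:
servo_tool(
  motion=[
    {"dx":0.002,"dy":0,"dz":0.088,"roll":0,"fingers":1.0},
    {"dx":0.002,"dy":0,"dz":0.088,"roll":0,"fingers":1.0},
    {"dx":0.002,"dy":0,"dz":0.088,"roll":0,"fingers":1.0},
    {"dx":0.002,"dy":0,"dz":0.088,"roll":0,"fingers":1.0},
    {"dx":0,"dy":0,"dz":0.088,"roll":0,"fingers":1.0},
    {"dx":0,"dy":-0.035,"dz":0,"roll":0,"fingers":1.0},
    {"dx":0,"dy":-0.035,"dz":0,"roll":0,"fingers":1.0},
    {"dx":0,"dy":-0.035,"dz":0,"roll":0,"fingers":1.0},
    {"dx":0,"dy":-0.035,"dz":0,"roll":0,"fingers":1.0},
    {"dx":0,"dy":-0.02,"dz":0,"roll":0,"fingers":1.0},
    {"dx":0,"dy":-0.02,"dz":0,"roll":0,"fingers":1.0},
    {"dx":0,"dy":-0.02,"dz":0,"roll":0,"fingers":1.0},
    {"dx":0,"dy":-0.02,"dz":0,"roll":0,"fingers":1.0},
  ],
)

```text
t: 4.5
position: [0.6602, 0.0861, 0.3954]
ee_rot: [0.74, 0.673, 0.001, 0.001]
contact_force: [-0.2, 1.1, 1.0]
finger_gap: 0.0004
gripper_force: 0.5
```

```bash
python3 g.py "[.005,0,.311]"
python3 - <<'E'
from workcell import vision
import cv2
i=vision.capture("scene")["img"][90:310,180:400,::-1]
cv2.imwrite("pics/s1.png",cv2.resize(i,None,fx=2.5,fy=2.5))
E
```

```text
t 4.5 TCP rel hinge (rear,left,up) [0.0446 0.0012 0.3134] tip z 0.222 ovh 0.1734 y heading -0.094 tilt [ 0.0016 -0.     -1.    ] F [-0.31  1.11  1.03] gap 0.0004 gf 0.5
units dx,dy,dz [-0.005 -0.159  0.009]
```

View pics/s1.png

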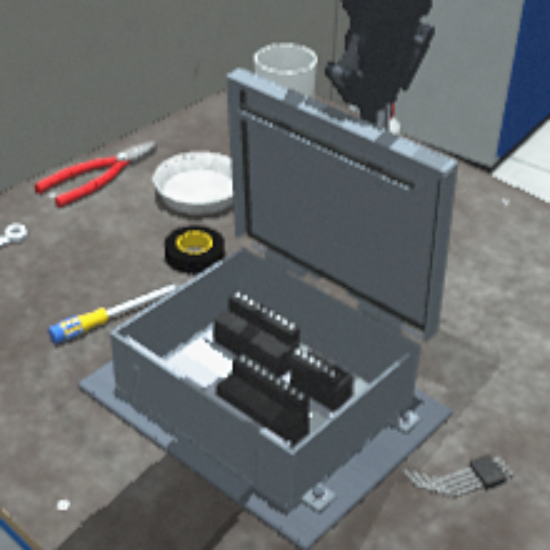

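Request:
servo_tool(
  motion=[
    {"dx":0,"dy":-0.018,"dz":0,"roll":0,"fingers":1.0},
    {"dx":0,"dy":-0.018,"dz":0,"roll":0,"fingers":1.0},
    {"dx":0,"dy":-0.018,"dz":0,"roll":0,"fingers":1.0},
    {"dx":0,"dy":-0.018,"dz":0,"roll":0,"fingers":1.0},
    {"dx":0,"dy":-0.018,"dz":0,"roll":0,"fingers":1.0},
    {"dx":0,"dy":-0.018,"dz":0,"roll":0,"fingers":1.0},
    {"dx":0,"dy":-0.018,"dz":0,"roll":0,"fingers":1.0},
    {"dx":0,"dy":-0.018,"dz":0,"roll":0,"fingers":1.0},
    {"dx":0,"dy":-0.018,"dz":0,"roll":0,"fingers":1.0},
    {"dx":0,"dy":-0.018,"dz":0,"roll":0,"fingers":1.0},
    {"dx":0,"dy":0,"dz":0,"roll":0,"fingers":1.0},
    {"dx":0,"dy":0,"dz":0,"roll":0,"fingers":1.0},
    {"dx":0,"dy":0,"dz":0,"roll":0,"fingers":1.0},
    {"dx":0,"dy":0,"dz":0,"roll":0,"fingers":1.0},
    {"dx":0,"dy":0,"dz":0,"roll":0,"fingers":1.0},
    {"dx":0,"dy":0,"dz":0,"roll":0,"fingers":1.0},
  ],
)

```text
t: 6.15
position: [0.6157, 0.0903, 0.3947]
ee_rot: [0.74, 0.673, -0.0, 0.0]
contact_force: [0.6, -0.2, -0.6]
finger_gap: -0.0004
gripper_force: 0.0
```

```bash
python3 g.py "[-.152,0,.30]"
python3 - <<'E'
from workcell import vision
import cv2
i=vision.capture("scene")["img"][90:310,180:400,::-1]
cv2.imwrite("pics/s2.png",cv2.resize(i,None,fx=2.5,fy=2.5))
E
```

```text
t 6.15 TCP rel hinge (rear,left,up) [-2.000e-04  1.300e-03  3.127e-01] tip z 0.2213 ovh 0.1734 y heading -0.0941 tilt [ 0. -0. -1.] F [ 0.62 -0.1  -0.58] gap -0.0004 gf 0.0
units dx,dy,dz [-0.006 -0.607  0.051]
```

View pics/s2.png

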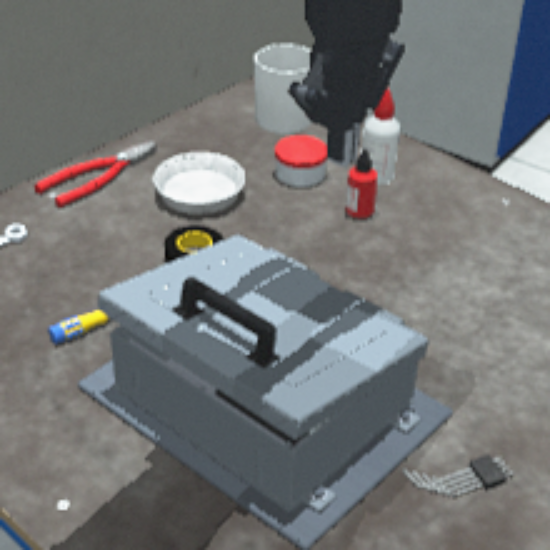

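Request:
servo_tool(
  motion=[
    {"dx":0,"dy":-0.1,"dz":0,"roll":0,"fingers":1.0},
    {"dx":0,"dy":-0.1,"dz":0,"roll":0,"fingers":1.0},
    {"dx":0,"dy":-0.1,"dz":0.05,"roll":0,"fingers":1.0},
    {"dx":0,"dy":-0.1,"dz":0.05,"roll":0,"fingers":1.0},
    {"dx":0,"dy":-0.1,"dz":0.05,"roll":0,"fingers":1.0},
    {"dx":-0.006,"dy":-0.1,"dz":0.05,"roll":0,"fingers":1.0},
    {"dx":0,"dy":0,"dz":0.04,"roll":0,"fingers":1.0},
    {"dx":0,"dy":0,"dz":0.04,"roll":0,"fingers":1.0},
    {"dx":0,"dy":0,"dz":0.02,"roll":0,"fingers":1.0},
    {"dx":0,"dy":0,"dz":0,"roll":0,"fingers":1.0},
  ],
)

```text
t: 7.2
position: [0.4668, 0.1028, 0.3192]
ee_rot: [0.74, 0.673, -0.0, -0.0]
contact_force: [-0.4, 0.5, -0.1]
finger_gap: 0.0004
gripper_force: 0.0
```

```bash
python3 g.py "[-.15,0,.213]"
python3 - <<'E'
from workcell import vision
import cv2,numpy as np
i=vision.capture("scene")["img"][90:310,180:400,::-1]
cv2.imwrite("pics/s3.png",cv2.resize(i,None,fx=2.5,fy=2.5))
E
```

```text
t 7.2 TCP rel hinge (rear,left,up) [-1.496e-01 -1.000e-04  2.372e-01] tip z 0.1458 ovh 0.1734 y heading -0.0943 tilt [-7.e-04 -1.e-04 -1.e+00] F [-0.41  0.45 -0.13] gap 0.0004 gf 0.0
units dx,dy,dz [ 0.    -0.002  0.097]
```

View pics/s3.png

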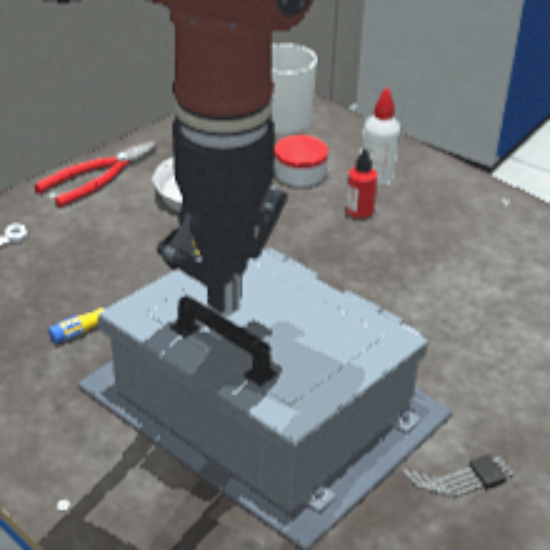

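Run:
```python
from h import *
c=dict(np.load("pics/scene0.npz")); H=[.6157,.089,.082]
f=lambda P:((proj(c,P)-[180,90])*2.5).round().tolist()
for a in(0,.06,.1): print(a,f([lidpt(H,-.093,a,.152,.043,y) for y in(.05,0,-.05)]),f([lidpt(H,-.093,a,.192,.009,y) for y in(.116,-.116)]))
print(f([[.4668,.1028,.1458]]))
```

```text
0 [[179.0, 303.0], [221.0, 328.0], [265.0, 356.0]] [[96.0, 321.0], [293.0, 452.0]]
0.06 [[181.0, 293.0], [223.0, 319.0], [267.0, 346.0]] [[96.0, 310.0], [294.0, 441.0]]
0.1 [[182.0, 286.0], [225.0, 312.0], [269.0, 339.0]] [[96.0, 303.0], [296.0, 434.0]]
[[222.0, 308.0]]
```

Request:
servo_tool(
  motion=[
    {"dx":0,"dy":0,"dz":0.01,"roll":0,"fingers":1.0},
    {"dx":0,"dy":0,"dz":0.01,"roll":0,"fingers":1.0},
    {"dx":0,"dy":0,"dz":0.01,"roll":0,"fingers":1.0},
    {"dx":0,"dy":0,"dz":0.01,"roll":0,"fingers":1.0},
    {"dx":0,"dy":0,"dz":0.006,"roll":0,"fingers":1.0},
    {"dx":0,"dy":0,"dz":0.006,"roll":0,"fingers":1.0},
    {"dx":0,"dy":0,"dz":0,"roll":0,"fingers":1.0},
  ],
)

```text
t: 7.95
position: [0.4661, 0.1029, 0.3076]
ee_rot: [0.739, 0.673, -0.0, -0.0]
contact_force: [-3.4, -1.4, 6.0]
finger_gap: -0.0
gripper_force: 2.9
```

```bash
python3 g.py "[-.15,0,.213]"
```

```text
t 7.95 TCP rel hinge (rear,left,up) [-0.1503 -0.      0.2256] tip z 0.1342 ovh 0.1734 y heading -0.0938 tilt [-1.e-03 -2.e-04 -1.e+00] F [-3.24 -1.7   5.99] gap -0.0 gf 2.9
units dx,dy,dz [0.    0.001 0.05 ]
```

Request:
servo_tool(
  motion=[
    {"dx":0,"dy":0,"dz":0.006,"roll":0,"fingers":1.0},
    {"dx":0,"dy":0,"dz":0.006,"roll":0,"fingers":1.0},
    {"dx":0,"dy":0,"dz":0.004,"roll":0,"fingers":1.0},
    {"dx":0,"dy":0,"dz":0,"roll":0,"fingers":1.0},
  ],
)

```text
t: 8.35
position: [0.4659, 0.103, 0.3043]
ee_rot: [0.739, 0.673, -0.0, -0.0]
contact_force: [-1.1, -0.6, 2.0]
finger_gap: -0.0002
gripper_force: 0.9
```

```bash
python3 g.py "[-.15,0,.213]"
```

```text
t 8.35 TCP rel hinge (rear,left,up) [-1.504e-01  1.000e-04  2.223e-01] tip z 0.1309 ovh 0.1734 y heading -0.0938 tilt [-0.0013  0.     -1.    ] F [-1.09 -0.71  1.96] gap -0.0002 gf 0.9
units dx,dy,dz [-0.     0.002  0.037]
```

Request:
servo_tool(
  motion=[
    {"dx":0,"dy":0,"dz":0.006,"roll":0,"fingers":1.0},
    {"dx":0,"dy":0,"dz":0.006,"roll":0,"fingers":1.0},
    {"dx":0,"dy":0,"dz":0.006,"roll":0,"fingers":1.0},
    {"dx":0,"dy":0,"dz":0,"roll":0,"fingers":1.0},
  ],
)

```text
t: 8.75
position: [0.4662, 0.1029, 0.2984]
ee_rot: [0.74, 0.673, -0.0, -0.0]
contact_force: [-2.0, 0.9, 4.4]
finger_gap: -0.0002
gripper_force: 2.2
```

```bash
python3 g.py "[-.15,0,.213]"
```

```text
t 8.75 TCP rel hinge (rear,left,up) [-0.1502 -0.      0.2164] tip z 0.125 ovh 0.1734 y heading -0.094 tilt [-7.e-04 -1.e-04 -1.e+00] F [-2.06  0.69  4.37] gap -0.0002 gf 2.2
units dx,dy,dz [0.    0.001 0.014]
```

Request:
servo_tool(
  motion=[
    {"dx":0,"dy":0,"dz":0.008,"roll":0,"fingers":1.0},
    {"dx":0,"dy":0,"dz":0.008,"roll":0,"fingers":1.0},
    {"dx":0,"dy":0,"dz":0.004,"roll":0,"fingers":1.0},
    {"dx":0,"dy":0,"dz":0,"roll":0,"fingers":1.0},
  ],
)

```text
t: 9.15
position: [0.4667, 0.103, 0.2982]
ee_rot: [0.739, 0.673, -0.001, -0.001]
contact_force: [-13.5, -1.6, 30.7]
finger_gap: -0.0002
gripper_force: 15.5
```

```bash
python3 g.py "[-.152,0,.213]"
```

```text
t 9.15 TCP rel hinge (rear,left,up) [-1.496e-01  1.000e-04  2.162e-01] tip z 0.1248 ovh 0.1734 y heading -0.0934 tilt [-2.9e-03 -7.0e-04 -1.0e+00] F [-13.25  -2.88  30.66] gap -0.0002 gf 15.5
units dx,dy,dz [-0.001 -0.009  0.013]
```

Request:
servo_tool(
  motion=[
    {"dx":0,"dy":0,"dz":-0.02,"roll":0,"fingers":1.0},
    {"dx":0,"dy":-0.004,"dz":-0.06,"roll":0,"fingers":1.0},
    {"dx":0,"dy":-0.004,"dz":-0.06,"roll":0,"fingers":0.0},
    {"dx":0,"dy":0,"dz":-0.06,"roll":0,"fingers":0.0},
    {"dx":0,"dy":0,"dz":0,"roll":0,"fingers":0.0},
    {"dx":0,"dy":0,"dz":0,"roll":0,"fingers":0.0},
    {"dx":0,"dy":0,"dz":0,"roll":0,"fingers":0.0},
    {"dx":0,"dy":0,"dz":0,"roll":0,"fingers":0.0},
  ],
)

```text
t: 9.95
position: [0.4636, 0.103, 0.3419]
ee_rot: [0.74, 0.673, -0.001, -0.001]
contact_force: [-0.3, -0.8, 0.6]
finger_gap: 0.0845
gripper_force: 0.0
```

```bash
python3 g.py "[-.152,0,.192]"
python3 - <<'E'
from workcell import vision
import cv2,numpy as np
i=vision.capture("scene")["img"][90:310,180:400,::-1]
cv2.imwrite("pics/s4.png",cv2.resize(i,None,fx=2.5,fy=2.5))
E
```

```text
t 9.95 TCP rel hinge (rear,left,up) [-1.527e-01 -1.000e-04  2.599e-01] tip z 0.1685 ovh 0.1734 y heading -0.094 tilt [-2.3e-03 -2.0e-04 -1.0e+00] F [-0.23 -0.81  0.58] gap 0.0845 gf 0.0
units dx,dy,dz [0.001 0.003 0.272]
```

View pics/s4.png

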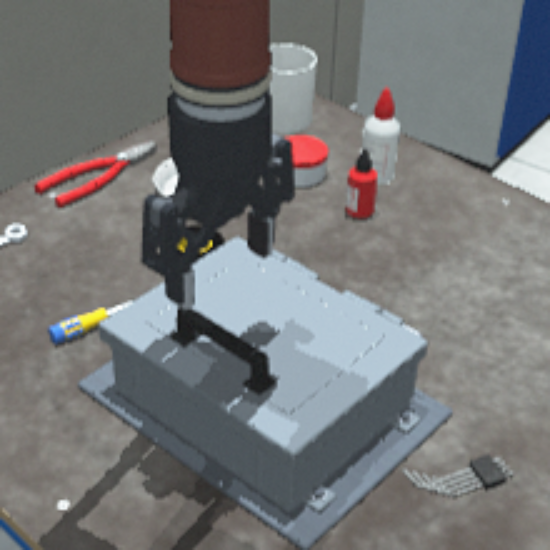

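Request:
servo_tool(
  motion=[
    {"dx":0,"dy":0.003,"dz":0.05,"roll":0,"fingers":0.0},
    {"dx":0,"dy":0,"dz":0.05,"roll":0,"fingers":0.0},
    {"dx":0,"dy":0,"dz":0.05,"roll":0,"fingers":0.0},
    {"dx":0,"dy":0,"dz":0.05,"roll":0,"fingers":0.0},
    {"dx":0,"dy":0,"dz":0.04,"roll":0,"fingers":0.0},
    {"dx":0,"dy":0,"dz":0.03,"roll":0,"fingers":0.0},
    {"dx":0,"dy":0,"dz":0,"roll":0,"fingers":0.0},
    {"dx":0,"dy":0,"dz":0,"roll":0,"fingers":0.5},
    {"dx":0,"dy":0,"dz":0,"roll":0,"fingers":1.0},
    {"dx":0,"dy":0,"dz":0,"roll":0,"fingers":1.0},
    {"dx":0,"dy":0,"dz":0,"roll":0,"fingers":1.0},
    {"dx":0,"dy":0,"dz":0,"roll":0,"fingers":1.0},
    {"dx":0,"dy":0,"dz":0,"roll":0,"fingers":1.0},
    {"dx":0,"dy":0,"dz":0,"roll":0,"fingers":1.0},
    {"dx":0,"dy":0,"dz":0,"roll":0,"fingers":1.0},
    {"dx":0,"dy":0,"dz":0,"roll":0,"fingers":1.0},
  ],
  squeeze=70,
)

```text
t: 11.6
position: [0.4637, 0.1032, 0.2761]
ee_rot: [0.739, 0.673, -0.002, -0.002]
contact_force: [-6.7, 1.0, 7.3]
finger_gap: 0.0106
gripper_force: 69.4
```

```bash
python3 g.py "[-.1445,0,.2155]"
```

```text
t 11.6 TCP rel hinge (rear,left,up) [-1.527e-01  1.000e-04  1.941e-01] tip z 0.1027 ovh 0.1734 y heading -0.0939 tilt [-5.5e-03  2.0e-04 -1.0e+00] F [-6.77  0.4   7.27] gap 0.0106 gf 69.4
units dx,dy,dz [-0.     0.032 -0.086]
```

Request:
servo_tool(
  motion=[
    {"dx":0,"dy":0.001,"dz":-0.006,"roll":0,"fingers":1.0},
    {"dx":0,"dy":0.001,"dz":-0.006,"roll":0,"fingers":1.0},
    {"dx":0,"dy":0.002,"dz":-0.006,"roll":0,"fingers":1.0},
    {"dx":0,"dy":0.002,"dz":-0.006,"roll":0,"fingers":1.0},
    {"dx":0,"dy":0,"dz":0,"roll":0,"fingers":1.0},
  ],
)

```text
t: 12.1
position: [0.4647, 0.1031, 0.2797]
ee_rot: [0.74, 0.673, -0.002, -0.003]
contact_force: [-3.1, 3.7, -12.5]
finger_gap: 0.0101
gripper_force: 69.4
```

```bash
python3 g.py "[-.145,0,.2174]"
```

```text
t 12.1 TCP rel hinge (rear,left,up) [-0.1516 -0.      0.1977] tip z 0.1063 ovh 0.1734 y heading -0.0943 tilt [-6.9e-03  5.0e-04 -1.0e+00] F [ -3.44   3.42 -12.53] gap 0.0101 gf 69.4
units dx,dy,dz [ 0.     0.026 -0.079]
```

Request:
servo_tool(
  motion=[
    {"dx":0,"dy":0.001,"dz":-0.006,"roll":0,"fingers":1.0},
    {"dx":0,"dy":0.001,"dz":-0.006,"roll":0,"fingers":1.0},
    {"dx":0,"dy":0.001,"dz":-0.006,"roll":0,"fingers":1.0},
    {"dx":0,"dy":0.001,"dz":-0.006,"roll":0,"fingers":1.0},
    {"dx":0,"dy":0,"dz":0,"roll":0,"fingers":1.0},
  ],
)

```text
t: 12.6
position: [0.4668, 0.1029, 0.2886]
ee_rot: [0.74, 0.673, -0.001, -0.001]
contact_force: [-5.4, 2.5, -7.1]
finger_gap: 0.0108
gripper_force: 73.9
```

```bash
python3 g.py "[-.145,0,.2174]"
```

```text
t 12.6 TCP rel hinge (rear,left,up) [-0.1496  0.      0.2066] tip z 0.1152 ovh 0.1734 y heading -0.0941 tilt [-4.e-03  1.e-04 -1.e+00] F [-5.58  1.97 -7.1 ] gap 0.0108 gf 73.9
units dx,dy,dz [-0.     0.018 -0.043]
```

Request:
servo_tool(
  motion=[
    {"dx":0,"dy":0.003,"dz":-0.01,"roll":0,"fingers":1.0},
    {"dx":0,"dy":0.003,"dz":-0.01,"roll":0,"fingers":1.0},
    {"dx":0,"dy":0.003,"dz":-0.01,"roll":0,"fingers":1.0},
    {"dx":0,"dy":0.003,"dz":-0.01,"roll":0,"fingers":1.0},
    {"dx":0,"dy":0.002,"dz":-0.003,"roll":0,"fingers":1.0},
    {"dx":0,"dy":0,"dz":0,"roll":0,"fingers":1.0},
    {"dx":0,"dy":0,"dz":0,"roll":0,"fingers":1.0},
  ],
)

```text
t: 13.3
position: [0.47, 0.1025, 0.2979]
ee_rot: [0.74, 0.673, -0.001, -0.001]
contact_force: [-5.6, 3.6, -10.8]
finger_gap: 0.0104
gripper_force: 85.6
```

```bash
python3 g.py "[-.145,0,.2174]"
python3 - <<'E'
from workcell import vision
import cv2,numpy as np
from h import *
c=vision.capture("scene"); t=vision.capture("top"); H=[.6157,.089,.082]
cv2.imwrite("pics/s5.png",cv2.resize(c["img"][150:300,205:355,::-1],None,fx=4,fy=4,interpolation=cv2.INTER_CUBIC))
for a in(0,.06,.1,.13,.16,.19): print(a,((proj(c,[lidpt(H,-.093,a,.192,.009,y) for y in(.116,-.116)])-[205,150])*4).round().tolist())
E
```

```text
t 13.3 TCP rel hinge (rear,left,up) [-1.463e-01 -1.000e-04  2.159e-01] tip z 0.1245 ovh 0.1734 y heading -0.0942 tilt [-3.9e-03  3.0e-04 -1.0e+00] F [ -5.93   3.04 -10.77] gap 0.0104 gf 85.6
units dx,dy,dz [ 0.     0.005 -0.006]
0 [[54.0, 273.0], [369.0, 483.0]]
0.06 [[53.0, 257.0], [371.0, 466.0]]
0.1 [[54.0, 245.0], [373.0, 454.0]]
0.13 [[54.0, 237.0], [375.0, 445.0]]
0.16 [[55.0, 228.0], [377.0, 435.0]]
0.19 [[56.0, 219.0], [379.0, 426.0]]
```

View pics/s5.png

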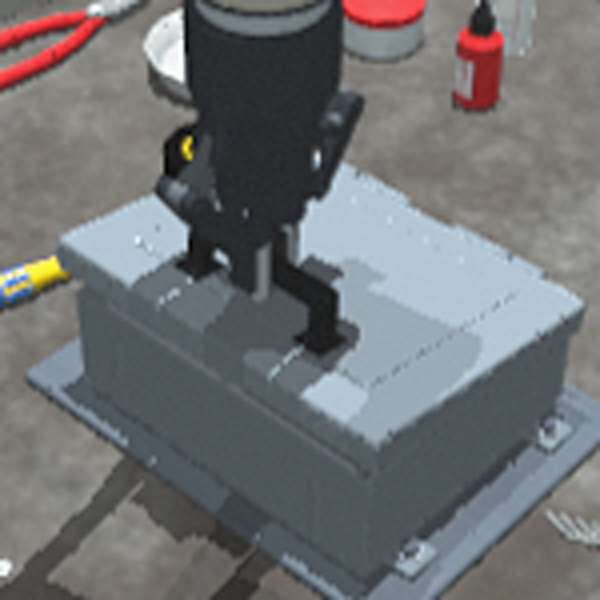

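Request:
servo_tool(
  motion=[
    {"dx":0,"dy":0.003,"dz":-0.008,"roll":0,"fingers":1.0},
    {"dx":0,"dy":0.003,"dz":-0.006,"roll":0,"fingers":1.0},
    {"dx":0,"dy":0,"dz":0,"roll":0,"fingers":1.0},
    {"dx":0,"dy":0,"dz":0,"roll":0,"fingers":1.0},
    {"dx":0,"dy":0,"dz":0,"roll":0,"fingers":1.0},
  ],
)

```text
t: 13.9
position: [0.4717, 0.1024, 0.3022]
ee_rot: [0.74, 0.673, -0.001, -0.001]
contact_force: [-7.3, 3.7, -6.3]
finger_gap: 0.0107
gripper_force: 89.4
```

```bash
python3 g.py
python3 - <<'E'
from workcell import vision
import cv2,numpy as np
from h import *
c=vision.capture("scene"); t=vision.capture("top"); H=[.6157,.089,.082]
im=c["img"][:,:,::-1].copy()
b=cv2.resize(im[180:280,210:330],None,fx=5,fy=5,interpolation=cv2.INTER_CUBIC)
for a,col in((.13,(0,0,255)),(.157,(0,255,0)),(.185,(255,0,0))):
    p=((proj(c,[lidpt(H,-.093,a,.192,.009,y) for y in(.116,-.116)])-[210,180]+.5)*5).round().astype(int)
    for q in p: cv2.circle(b,tuple(map(int,q)),3,col,-1)
    print(a,p.tolist())
cv2.imwrite("pics/s6.png",b)
E
```

```text
t 13.9 TCP rel hinge (rear,left,up) [-0.1447 -0.      0.2202] tip z 0.1288 ovh 0.1734 y heading -0.0941 tilt [-3.5e-03  1.0e-04 -1.0e+00] F [-7.66  3.   -6.28] gap 0.0107 gf 89.4
0.13 [[45, 148], [446, 409]]
0.157 [[46, 138], [448, 398]]
0.185 [[47, 128], [450, 387]]
```

View pics/s6.png

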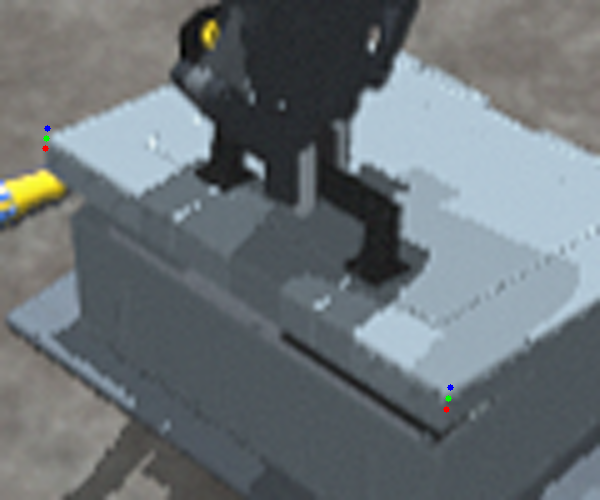

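The overlay puts the lid's front upper corners at about (47,140) and (447,399). That matches the 0.157 rad marks, so the front edge is about 30 mm up and the bar is still gripped.

```bash
python3 g.py; python3 -c "
from workcell import manip
print(manip.finish_job())"
```

```text
t 14.0 TCP rel hinge (rear,left,up) [-0.1447 -0.      0.2202] tip z 0.1288 ovh 0.1734 y heading -0.0941 tilt [-3.6e-03  1.0e-04 -1.0e+00] F [-8.21  2.28 -6.44] gap 0.0102 gf 89.4
the job is handed in; nothing more can be done
None
```

I handed the job in at 14 s: the lid was pressed fully home, pulled free by its grip bar, and is held with its front edge about 30 mm up. The screwdriver, hex keys and tape roll were not touched.

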